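# Find the balance point of a damped boring bar

## Task

Take the square boring bar out of its sloping rack, find the point along it where it balances without tipping when lifted (a heavy damper sits somewhere inside), and leave the bar lying level on the narrow brass-topped rest, carried by that rest alone. Do not disturb the measuring cylinder, the grease tub or the small spanner.

Things in the scene. Friction and masses are not known exactly. Their poses are not given: they have to be found in the camera images.
- bar: Square steel boring bar, 300 mm long, 20 x 20 mm thick, 0.45 kg. Origin at its very middle; y axis along it towards the end with the blue band; black rings every 50 mm, the widest at the middle. A hidden damper (0.27 kg), in a different fixed place each time, puts the balance point anywhere within 64 mm either side of the middle. At first it lies in the rack, blue end 30 degrees up.
- rack: Fixed dark steel rack holding the bar at a 30 degree slope, bar's middle 115 mm above its origin (on the worktop); y axis horizontal, to the high end. Black saddles, 22 mm long, carry the bar 112 mm either side of its middle; cheeks and the low end's stop plate end at or below the bar's centre line. The bar is free in between and comes out square to its length. High saddle 185 mm up.
- rest: Fixed narrow rest on a round foot, 72 mm diameter; origin on the worktop at its centre. Column 13 mm thick down to 21 mm above the worktop, so fingers can straddle the cap. The bar goes on along the rest's y axis and stays level as long as its balance point is over the cap; nothing holds it sideways.
- measuring_cylinder: Bystander: clear measuring cylinder on a blue foot, 154 mm tall, 52 x 59 mm foot, standing; origin at the centre of its underside.
- grease_tub: Bystander: white tub with a red lid, 59 mm diameter, 42 mm tall; origin at the centre of its underside.
- spanner_10: Bystander: small combination spanner, 20 x 144 x 10 mm, lying flat along its y axis; origin at the centre of its underside.
- rest_top (a point): Centre of the top of the rest's flat brass cap, 60 mm above the worktop; the cap measures 14 mm along x and 20 mm along y (axes as the rest's).
Things that resemble listed ones, but are neither listed nor needed, are in the scene too. There is more than one size of the rest; the job needs the smaller.

How it is judged (in metres and radians):
On the way:
1. the bar is lifted clear of the rack in the gripper (z of bar in the frame of rack above 0.15 m and contact force between the fingers and bar above 1 N and contact force between rack and bar below 0.1 N), for 0.2 s.
At the end, for the whole second after the job is handed in: The bar rests on the cap of the narrow rest, level within 3 degrees, its middle 65 to 75 mm above the worktop, carried by the rest (at least 3.5 N on it) and at rest (contact force between bar and rest above 3.5 N and z of bar in the frame of rest between 0.065 and 0.075 m and angle between bar's own y axis and vertical between 1.52 and 1.62 rad and linear speed of bar below 0.01 m/s and angular speed of bar below 0.05 rad/s); the robot touches nothing.
It fails at once if the measuring cylinder is tipped or shifted more than 40 mm (angle between measuring_cylinder's own z axis and vertical above 0.3 rad or distance of measuring_cylinder from where it was at the start of the episode above 0.04 m).
It fails at once if the grease tub is shifted more than 40 mm (distance of grease_tub from where it was at the start of the episode above 0.04 m).
It fails at once if the small spanner is shifted more than 40 mm (distance of spanner_10 from where it was at the start of the episode above 0.04 m).
It also fails if it takes over 59 s, if anything falls off the work surface, if the arm or the gripper's body presses on something with over 40 N, if the wrist force passes 120 N, or if a joint passes its speed limit or range.

## Robot

A 6-joint arm with a two-finger parallel gripper is mounted at the origin on a cart in front of the work surface, level with it; the furniture and walls round the work are solid. World frame = base frame: x ahead of the robot, y to its left, z up, the work surface at z = 0. Lengths are in m, angles in degrees, forces in N, time in s.
With the tool pointing down it reaches from about 0.325 to 0.85 m from the base axis. Payload 15.5 kg.
Tool frame: the origin (TCP) lies midway between the tips of the shut fingers; the grasp point (between the pads) lies 19 mm behind it; y points along the fingers, x is the direction in which the jaws open and shut, and the axes are right-handed (so a half turn about y gives the same grasp; the last joint's range is limited). The gripper opens to 91 mm and grips with 3 to 60 N. Pads are 32 mm wide; open, the fingers measure 118 mm over their backs; the gripper's body (76 mm by 178 mm) begins 60 mm behind the grasp point.
Start: joints at [63.971, 28.281, 77.091, -0, 74.628, -5.472], TCP at [0.219, 0.585, 0.214] pointing down, gripper open.
Joint ranges: [-166.48, 166.48], [-47.26, 123.95], [12.59, 153.08], [-70.14, 250.14], [6.76, 159.57], [-176.63, 176.63]. Speed limits (degrees/s): [108.29, 108.29, 147.25, 172.46, 172.46, 172.46].

## Interface

Orientations are given as a 3x3 rotation matrix whose columns are the frame's x, y, z axes.
In Python, from bench import ctrl gives the robot as it stands. The module is installed in compiled form; this text tells all that it offers. Calls block until the motion is done:
- ctrl.goto(position, orientation): joint-space move of the TCP to a pose.
- ctrl.move_l(position, vel=0.15, ori=None, contact_N=None): straight line of the TCP; ori=None keeps the orientation; vel is the mean speed in m/s. With contact_N (N) it stops when the force on the tool has changed by that much, and returns True; else False.
- ctrl.movej(angles): joint-space move.
- ctrl.command_gripper(opening): opening from 0.0 (shut) to 1.0 (fully open); the grip force is fixed at half the most; returns when the fingers have stopped.
- ctrl.sleep(seconds).
- ctrl.ik(position, orientation): joint angles nearest the present ones, or None.
- ctrl.read_camera(name): name is "scene" or "top" or "wrist"; returns the picture (400x640x3 uint8, blue, green, red); there is no depth.
- ctrl.camera_params(name): a dict with "fx", "fy", "cx", "cy" (pixels), "pose" (4x4, takes a point from camera to world coordinates); the wrist camera has in their place "T_tool_cam" (4x4, takes a point from camera to tool coordinates, whose origin is the TCP and whose axes are the tool frame's). Camera axes: x right, y up, looking along -z (the intrinsics and any distortion apply to the point x, -y, -z); pixel columns grow to the right and rows downward; lengths in m; the calibration is good to about 2 mm. A picture is of the moment at which its call begins: read the wrist's pose just before it. camera_params takes no time and is no camera call.
A pose or a line that the arm cannot do raises ctrl.MotionError and nothing moves.
- ctrl.sign_off(): hands the job in, once; it reports no verdict.
Readings, each from a call of its own:
- ctrl.current_t(): time.
- ctrl.current_q(): joint angles.
- ctrl.current_dq(): joint speeds.
- ctrl.current_effort(): joint torques, N m.
- ctrl.current_tool_pos(): TCP position.
- ctrl.current_eef_rot(): TCP orientation.
- ctrl.current_contact_force(): force on the tool from outside, world axes, zero at the start.
- ctrl.current_wrist_torque(): the same for the moment, N m.
- ctrl.current_grip_width(): opening from 0.0 (shut) to 1.0 (fully open).
Only numpy, scipy, OpenCV 4.12 (cv2) and the standard library are available. Lean on these libraries where they do the work, as an engineer would, in place of code of your own. Each camera call takes 0.05 s, during which the arm holds its last target.

## Working session

There is one attempt and no reset: what is moved stays moved. The work goes in short steps, each a Python script; the robot and the scene stay as the last script left them, time stands still between calls to the robot, and variables do not carry over. Pictures are saved under pics/ and viewed, and the job is handed in when it is done.

```bash
mkdir -p pics; ls; python3 - <<'E'
from bench import ctrl
import cv2,numpy as np
np.set_printoptions(precision=4,suppress=True)
for n in ["scene","top","wrist"]:
    im=ctrl.read_camera(n); cv2.imwrite(f"pics/{n}0.png",im)
    print(n,ctrl.camera_params(n))
print(ctrl.current_t(),ctrl.current_tool_pos(),ctrl.current_eef_rot(),ctrl.current_contact_force())
E
```

```text
pics
scene {'fx': 370.1363905728585, 'fy': 370.1363905728585, 'cx': 312.34358913208666, 'cy': 201.70440985714853, 'pose': array([[-0.4728,  0.5306, -0.7035, -0.0438],
       [-0.8811, -0.2869,  0.3758,  0.379 ],
       [-0.0024,  0.7976,  0.6032,  0.6305],
       [ 0.    ,  0.    ,  0.    ,  1.    ]])}
top {'fx': 402.46192256555764, 'fy': 402.46192256555764, 'cx': 318.0845614035388, 'cy': 195.07788891567304, 'pose': array([[ 0.0121,  0.9825, -0.1859,  0.37  ],
       [-0.9999,  0.0129,  0.0029,  0.0295],
       [ 0.0052,  0.1859,  0.9826,  1.18  ],
       [ 0.    ,  0.    ,  0.    ,  1.    ]])}
wrist {'fx': 299.4011251350201, 'fy': 299.4011251350201, 'cx': 323.7917810801157, 'cy': 206.78963098771538, 'T_tool_cam': array([[ 1.    , -0.0003, -0.0011, -0.0005],
       [-0.0011,  0.2322, -0.9727, -0.1707],
       [ 0.0005,  0.9727,  0.2322,  0.0651],
       [ 0.    ,  0.    ,  0.    ,  1.    ]])}
0.15 [0.2194 0.5849 0.2135] [[ 0.3512 -0.0004 -0.9363]
 [ 0.9363 -0.0009  0.3512]
 [-0.0009 -1.      0.0001]] [0.1884 0.1083 0.5299]
```

View pics/scene0.png

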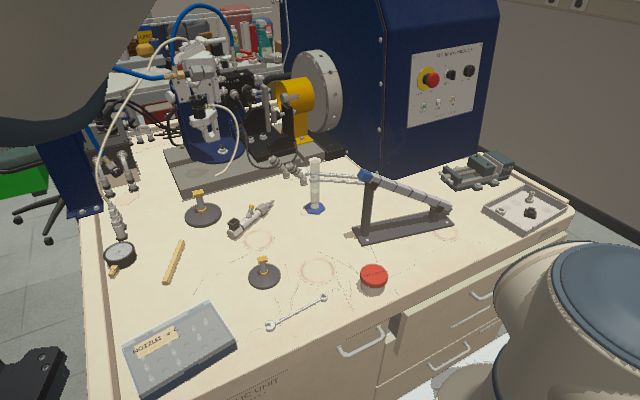

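View pics/top0.png

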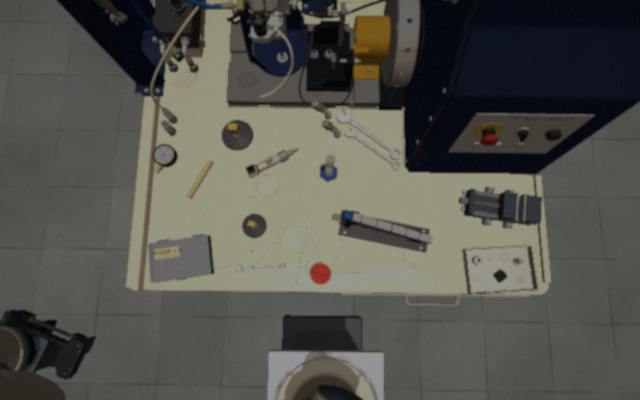

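View pics/wrist0.png

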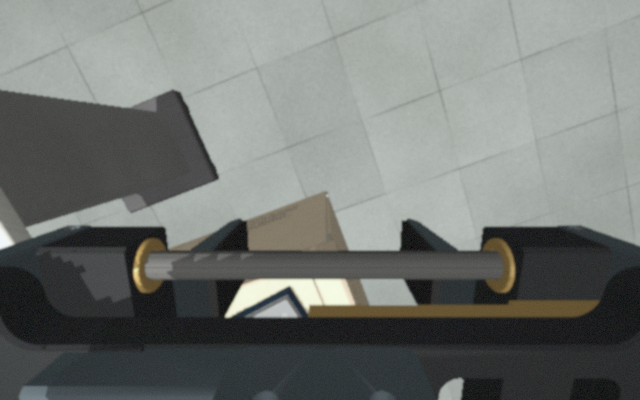

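```bash
python3 - <<'E'
import cv2
a=cv2.imread("pics/top0.png"); b=cv2.imread("pics/scene0.png")
cv2.imwrite("pics/c1.png",cv2.resize(a[190:260,320:445],None,fx=6,fy=6,interpolation=cv2.INTER_CUBIC))
cv2.imwrite("pics/c2.png",cv2.resize(a[110:290,200:340],None,fx=5.5,fy=3.3*1,interpolation=cv2.INTER_CUBIC))
cv2.imwrite("pics/c3.png",cv2.resize(b[150:250,330:470],None,fx=5.5,fy=5.5,interpolation=cv2.INTER_CUBIC))
cv2.imwrite("pics/c4.png",cv2.resize(b[180:300,170:310],None,fx=5,fy=5,interpolation=cv2.INTER_CUBIC))
E
```

```text
(no output)
```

View pics/c1.png

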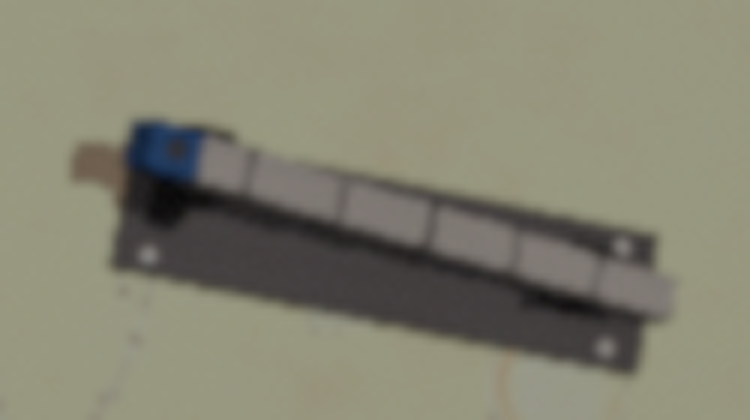

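View pics/c2.png

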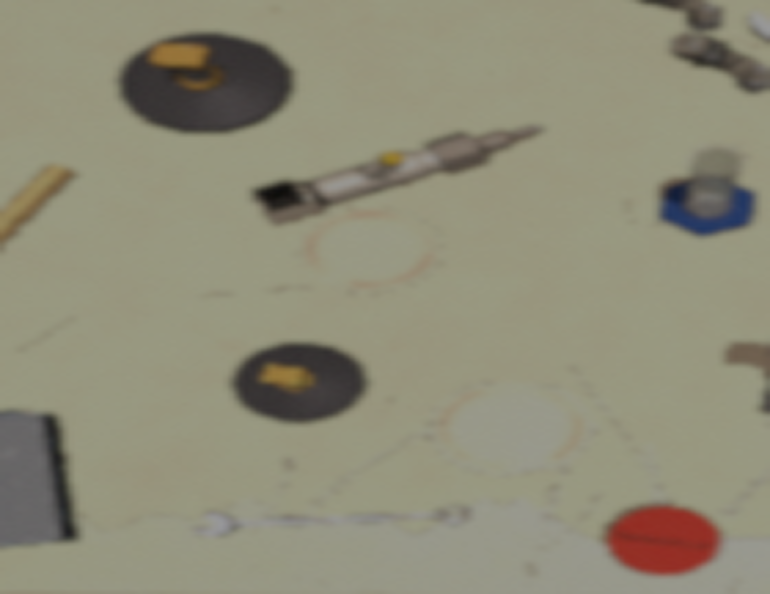

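View pics/c3.png

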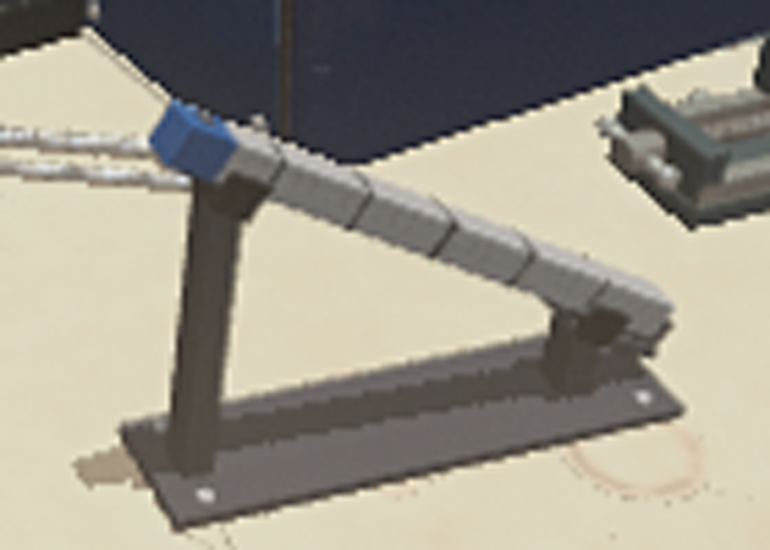

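View pics/c4.png

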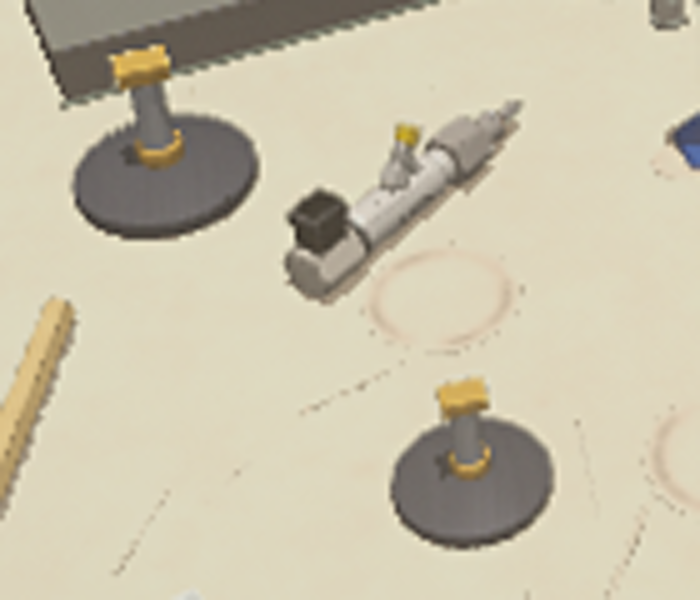

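```bash
cat > h.py <<'E'
import numpy as np, cv2, json
from scipy.optimize import least_squares
np.set_printoptions(precision=4,suppress=True)
P=json.load(open('cams.json')) if __import__('os').path.exists('cams.json') else None
def proj(X,p,pose):
    X=np.atleast_2d(X); c=(X-pose[:3,3])@pose[:3,:3]
    return np.c_[p['cx']-p['fx']*c[:,0]/c[:,2], p['cy']+p['fy']*c[:,1]/c[:,2]]
def ray(uv,p,pose,z):
    d=pose[:3,:3]@np.array([(uv[0]-p['cx'])/p['fx'],-(uv[1]-p['cy'])/p['fy'],-1.])
    o=pose[:3,3]; return o+d*(z-o[2])/d[2]
def barframe(x,y,psi,tilt=np.pi/6,z=.115):
    h=np.array([np.cos(psi),np.sin(psi),0]); Y=h*np.cos(tilt)+np.array([0,0,np.sin(tilt)])
    X=np.cross(h,[0,0,1.]); Z=np.cross(X,Y); return np.c_[X,Y,Z],np.array([x,y,z])
E
python3 - <<'E'
from h import *
from bench import ctrl
t=ctrl.camera_params("top"); s=ctrl.camera_params("scene")
pt=lambda u,v:(320+u/6,190+v/6)
# top-face ring centres in top cam
S=[-.1,-.05,0,.05,.1]; obs=np.array([pt(599,280),pt(516,253),pt(432,228),pt(343,203),pt(248,172)])
def model(v):
    R,o=barframe(*v); return proj(np.array([o+R@[0,a,.01] for a in S]),t,t['pose'])
r=least_squares(lambda v:(model(v)-obs).ravel(),[.3,-.1,2.0]); print(r.x,np.degrees(r.x[2]),r.fun)
R,o=barframe(*r.x)
im=cv2.resize(cv2.imread("pics/scene0.png")[150:250,330:470],None,fx=5.5,fy=5.5,interpolation=cv2.INTER_CUBIC)
it=cv2.resize(cv2.imread("pics/top0.png")[190:260,320:445],None,fx=6,fy=6,interpolation=cv2.INTER_CUBIC)
for a in S+[.15,-.15]:
  for q in [(-.01,.01),(.01,.01)]:
    X=o+R@[q[0],a,q[1]]
    u=(proj(X,s,s['pose'])[0]-[330,150])*5.5; cv2.circle(im,tuple(int(k) for k in u),3,(0,0,255),-1)
    u=(proj(X,t,t['pose'])[0]-[320,190])*6; cv2.circle(it,tuple(int(k) for k in u),3,(0,0,255),-1)
cv2.imwrite("pics/o1.png",im);cv2.imwrite("pics/o2.png",it)
p2=lambda u,v:(200+u/5.5,110+v/3.3)
print("cap top",ray(p2(287,376),t,t['pose'],.06),"foot",ray(p2(299,382),t,t['pose'],.01))
p4=lambda u,v:(170+u/5,180+v/5)
print("cap scene",ray(p4(462,393),s,s['pose'],.06),"foot",ray(p4(472,480),s,s['pose'],.01))
print("big foot",ray(p4(166,175),s,s['pose'],.01))
print("tub",ray(p2(663,540),t,t['pose'],.042),"cyl",ray(p2(708,208),t,t['pose'],.01),"span",ray(p2(210,523),t,t['pose'],.0),ray(p2(460,515),t,t['pose'],.0))
E
```

```text
[ 0.485  -0.1641  1.3746] 78.76033441544276 [-0.289  -0.1697  0.0131  0.2018 -0.1086  0.0599 -0.0267 -0.2742  0.3823
  0.1864]
cap top [0.4975 0.2092 0.06  ] foot [0.498  0.2106 0.01  ]
cap scene [0.4954 0.2117 0.06  ] foot [0.4915 0.213  0.01  ]
big foot [0.7661 0.2751 0.01  ]
tub [0.3635 0.0166 0.042 ] cyl [ 0.6589 -0.0049  0.01  ] span [0.375  0.2536 0.    ] [0.3835 0.1229 0.    ]
```

View pics/o1.png

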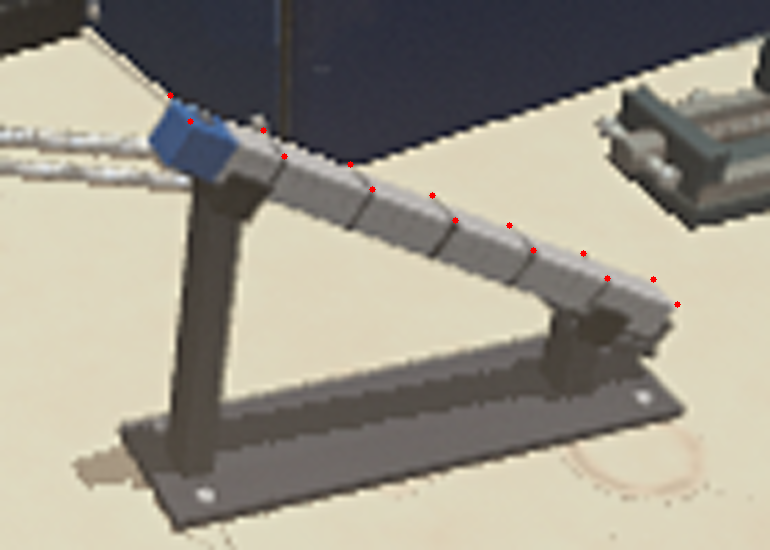

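View pics/o2.png

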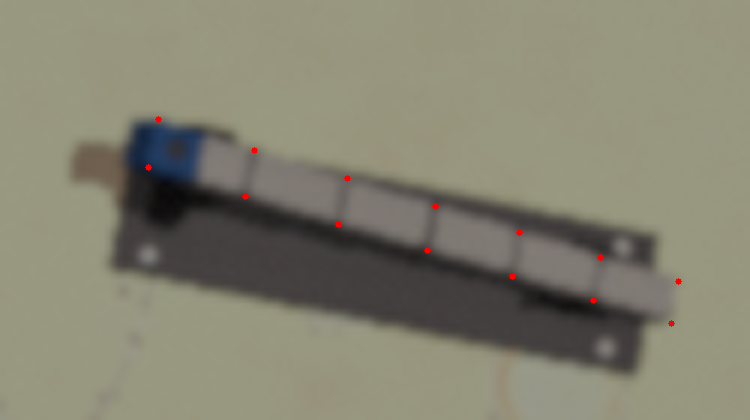

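```bash
cat >> h.py <<'E'
def toolR(psi,tilt=0):
    return (lambda R:np.c_[R[:,0],-R[:,2],R[:,1]])(barframe(0,0,psi,tilt)[0])
def wpose(pos,R,T):
    M=np.eye(4);M[:3,:3]=R;M[:3,3]=pos;return M@T
E
python3 - <<'E'
from h import *
from bench import ctrl
R=toolR(np.radians(90))
ctrl.goto(np.array([.497,.2105-.05,.17]),R)
print(ctrl.current_t(),ctrl.current_contact_force(),ctrl.current_wrist_torque())
p=ctrl.current_tool_pos();Rr=ctrl.current_eef_rot();im=ctrl.read_camera("wrist")
np.savez("w1.npz",p=p,R=Rr,im=im); cv2.imwrite("pics/w1.png",im); print(p,Rr)
E
```

```text
2.0 [ 0.0434 -0.0017  0.6691] [-0.0598 -0.0039  0.0385]
[0.4969 0.1613 0.1701] [[ 1.      0.0002 -0.0014]
 [ 0.0014  0.0002  1.    ]
 [ 0.0002 -1.      0.0002]]
```

View pics/w1.png

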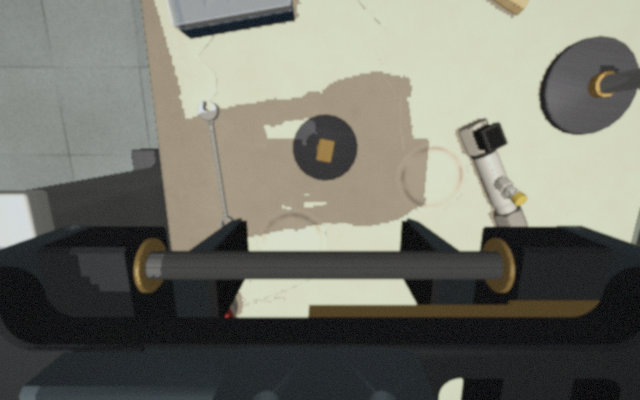

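```bash
python3 - <<'E'
import cv2
im=cv2.imread("pics/w1.png")
cv2.imwrite("pics/w1c.png",cv2.resize(im[105:190,280:370],None,fx=7,fy=7,interpolation=cv2.INTER_CUBIC))
E
```

```text
(no output)
```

View pics/w1c.png

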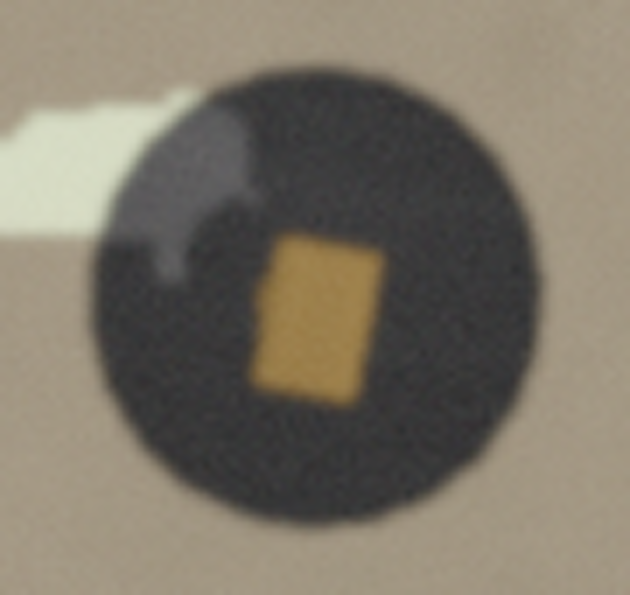

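```bash
python3 - <<'E'
from h import *
from bench import ctrl
c=ctrl.camera_params("wrist");d=np.load("w1.npz")
W=wpose(d['p'],d['R'],c['T_tool_cam'])
q=[(277,234),(385,252),(357,407),(250,384)]
X=np.array([ray((280+u/7,105+v/7),c,W,.06) for u,v in q]);print(X)
m=X.mean(0);a=(X[0]+X[1]-X[2]-X[3])/2;print(m,np.linalg.norm(a),np.degrees(np.arctan2(a[1],a[0])),np.linalg.norm((X[1]+X[2]-X[0]-X[3])/2))
print('foot',ray((280+317/7,105+297/7),c,W,.01))
for k in (np.radians(78.76),):
  R,o=barframe(.485,-.1641,k); T=toolR(k,np.pi/6)
  for dz in (0,.1,.2):
    print(ctrl.ik(o+R[:,2]*(dz-.019),T))
E
```

```text
[[0.4928 0.2232 0.06  ]
 [0.5069 0.221  0.06  ]
 [0.5034 0.2008 0.06  ]
 [0.4892 0.2038 0.06  ]]
[0.4981 0.2122 0.06  ] 0.02011102421604358 79.79931883252395 0.01442457248237699
foot [0.4983 0.2133 0.01  ]
[-42.0394  35.0546  95.9494  27.5997  67.9756 -45.6324]
[-46.2824  29.5888  88.5011  24.4777  81.1122 -43.024 ]
[-50.1534  26.2857  78.9081  22.9657  94.3657 -41.1419]
```

```bash
cat >> h.py <<'E'
PSI=np.radians(78.76); BO=np.array([.485,-.1641,.115])
def bartcp(s,dz,psi=PSI):
    R,_=barframe(0,0,psi); return BO+R[:,1]*s+R[:,2]*(dz-.019)
def ft(ctrl,n=20):
    a=[]
    for _ in range(n):
        a.append(np.r_[ctrl.current_contact_force(),ctrl.current_wrist_torque()]); ctrl.sleep(.02)
    a=np.array(a); return a.mean(0),a.std(0)/np.sqrt(n)
E
python3 - <<'E'
from h import *
from bench import ctrl
ctrl.move_l([.497,.16,.34],vel=.3)
ctrl.goto(bartcp(0,.2)+[0,0,.02],toolR(PSI,0)); ctrl.sleep(.2)
m,s=ft(ctrl); R=ctrl.current_eef_rot(); print(m,s); print("tool-frame torque",R.T@m[3:])
np.savez("base.npz",m=m,R=R,p=ctrl.current_tool_pos())
ctrl.goto(bartcp(0,.12),toolR(PSI,np.pi/6))
p=ctrl.current_tool_pos();Rr=ctrl.current_eef_rot();im=ctrl.read_camera("wrist")
c=ctrl.camera_params("wrist");W=wpose(p,Rr,c['T_tool_cam']);B,_=barframe(0,0,PSI)
for a in [-.05,0,.05,.1,.15]:
  for q in (-.01,.01):
    u=proj(BO+B@[q,a,.01],c,W)[0]; cv2.circle(im,tuple(int(k) for k in u),2,(0,0,255),-1)
cv2.imwrite("pics/w2.png",im); print(ctrl.current_t(),p,ft(ctrl,5)[0])
E
```

```text
[-0.2006  0.0779  0.048  -0.093   0.0662  0.0013] [0.0873 0.1089 0.1188 0.0059 0.0087 0.0063]
tool-frame torque [-0.1041 -0.0013  0.0468]
5.3917 [ 0.4747 -0.2146  0.2023] [ 0.0071  0.1046  0.3659 -0.3693  0.1149 -0.0097]
```

View pics/w2.png

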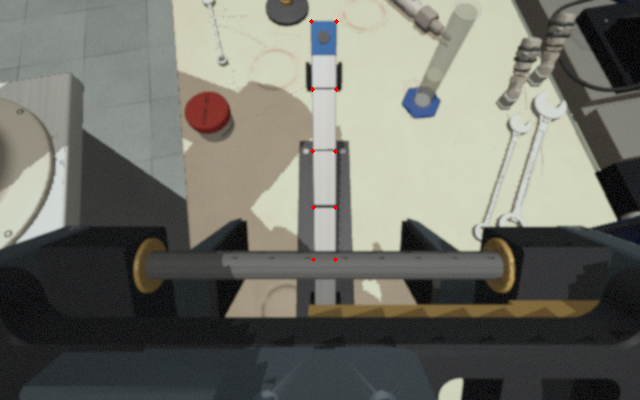

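```bash
python3 - <<'E'
from h import *
from bench import ctrl
print(ctrl.move_l(bartcp(0,0),vel=.12,contact_N=15), ctrl.current_tool_pos()-bartcp(0,0))
ctrl.command_gripper(0.0); print("w",ctrl.current_grip_width(),ft(ctrl,5)[0])
ctrl.move_l(bartcp(0,.06),vel=.08); print(ft(ctrl,5)[0], ctrl.current_grip_width())
im=ctrl.read_camera("wrist");cv2.imwrite("pics/w3.png",im)
im=ctrl.read_camera("scene");cv2.imwrite("pics/s3.png",im);print(ctrl.current_t())
E
```

```text
False [ 0.0003 -0.0004  0.0005]
w 0.22055765781927972 [ 0.1406 -0.9596 -0.911  -0.4949  0.1023 -0.0739]
[ 0.3726  0.3163 -4.4821 -0.5545  0.1475  0.0082] 0.21845844313939194
8.875
```

View pics/w3.png

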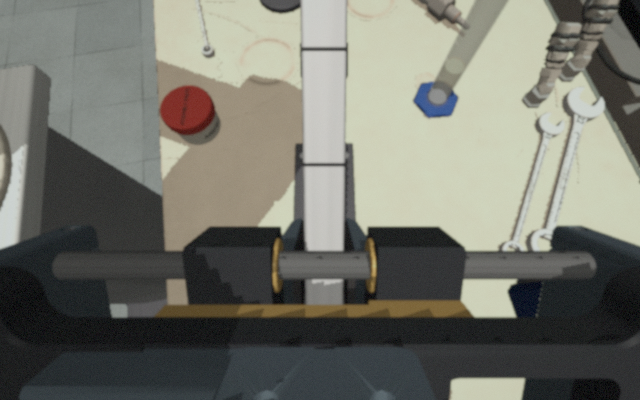

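View pics/s3.png

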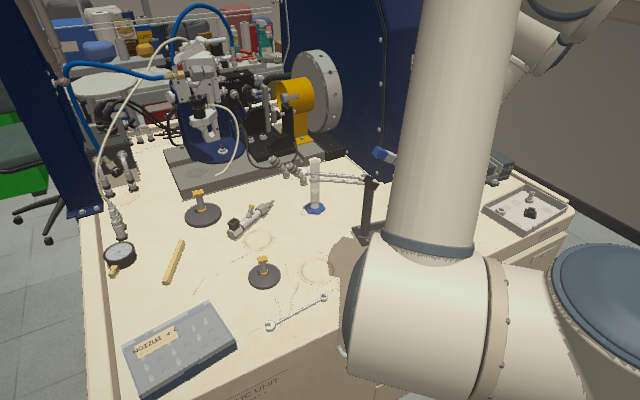

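```bash
python3 - <<'E'
from h import *
from bench import ctrl
c=ctrl.camera_params("wrist")
for a in (.05,.1):  # expected ring pixels in gripper without slip (tool coords: bar Y->z, bar Z->-y)
    print(proj(np.array([0,-.019-.01,a]),c,c['T_tool_cam']))
b=np.load("base.npz")
ctrl.move_l(bartcp(0,.06)+[0,0,.14],vel=.2)
ctrl.goto(b['p']+[0,0,.06],toolR(PSI,0)); ctrl.sleep(.3)
m,s=ft(ctrl,25); R=ctrl.current_eef_rot(); print(m,s)
d=m-b['m']; print("dF",d[:3],"dT tool",R.T@d[3:], "s(z_tool)=?",(R.T@d[3:])[0]/-d[2])
im=ctrl.read_camera("wrist");cv2.imwrite("pics/w4.png",im);print(ctrl.current_t())
E
```

```text
[[324.1336 167.2414]]
[[324.1977  51.6318]]
[-0.1615 -0.0519 -4.2465  0.1361  0.02   -0.0059] [0.1211 0.09   0.0824 0.0051 0.0062 0.0052]
dF [ 0.0391 -0.1298 -4.2944] dT tool [ 0.2338  0.0072 -0.0007] s(z_tool)=? 0.05444108632757802
11.0
```

View pics/w4.png

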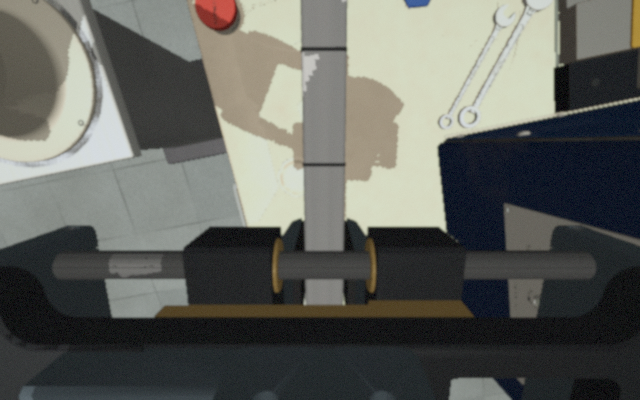

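```bash
python3 - <<'E'
from h import *
from bench import ctrl
ctrl.goto(bartcp(0,.06)+[0,0,.14],toolR(PSI,np.pi/6))
ctrl.move_l(bartcp(0,.03),vel=.2); f0=ft(ctrl,5)[0]
r=ctrl.move_l(bartcp(0,.0),vel=.04,contact_N=4); print(r,ctrl.current_tool_pos()-bartcp(0,0), f0[:3],ft(ctrl,5)[0][:3])
ctrl.command_gripper(0.6)
ctrl.move_l(bartcp(0,.045),vel=.12)
ctrl.move_l(bartcp(-.053,.045),vel=.12)
p=ctrl.current_tool_pos();Rr=ctrl.current_eef_rot();im=ctrl.read_camera("wrist")
c=ctrl.camera_params("wrist");W=wpose(p,Rr,c['T_tool_cam']);B,_=barframe(0,0,PSI)
for a in [-.05,0,.05,.1,.15]:
  for q in (-.01,.01):
    u=proj(BO+B@[q,a,.01],c,W)[0]; cv2.circle(im,tuple(int(k) for k in u),2,(0,0,255),-1)
cv2.imwrite("pics/w5.png",im); print(ctrl.current_t())
E
```

```text
True [-0.0003  0.0002  0.    ] [ 0.1235  0.0739 -3.8573] [-1.1061 -1.6047  6.9146]
15.2417
```

View pics/w5.png

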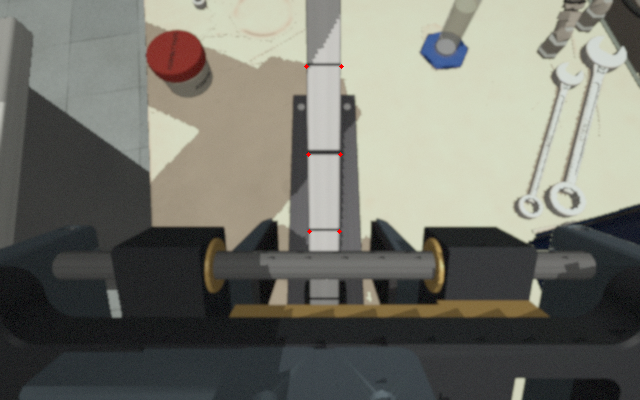

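```bash
python3 - <<'E'
from h import *
from bench import ctrl
b=np.load("base.npz"); s0=-.053
print(ctrl.move_l(bartcp(s0,0),vel=.1,contact_N=15))
ctrl.command_gripper(0.0); print("w",ctrl.current_grip_width())
ctrl.move_l(bartcp(s0,.06),vel=.08)
ctrl.move_l(bartcp(s0,.06)+[0,0,.16],vel=.2)
ctrl.goto(b['p']+[0,0,.06],toolR(PSI,0)); ctrl.sleep(.3)
m,s=ft(ctrl,60); R=ctrl.current_eef_rot(); print(m,s)
d=m-b['m']; print("dF",d[:3],"dT tool",R.T@d[3:], "s resid",-(R.T@d[3:])[0]/4.41)
im=ctrl.read_camera("wrist");cv2.imwrite("pics/w6.png",im)
im=ctrl.read_camera("scene");cv2.imwrite("pics/s6.png",im);print(ctrl.current_t())
E
```

```text
False
w 0.2187784071385116
[-0.0254  0.0038 -4.3373 -0.0912  0.0668 -0.0002] [0.0628 0.0588 0.0621 0.0043 0.0041 0.0041]
dF [ 0.1752 -0.0741 -4.3853] dT tool [0.0017 0.0015 0.001 ] s resid -0.0003895716439208026
20.2083
```

View pics/w6.png

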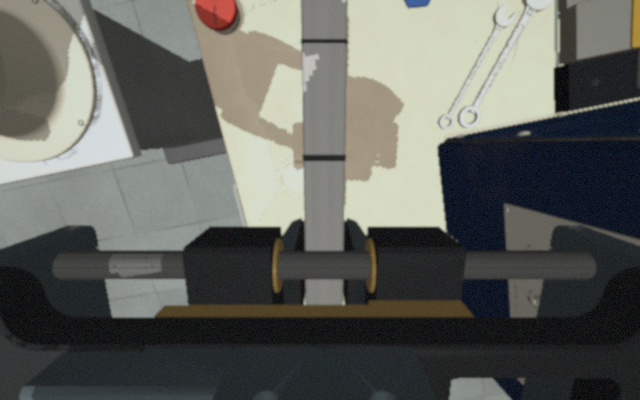

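```bash
python3 - <<'E'
from h import *
from bench import ctrl
R=toolR(np.radians(79.8)); c=np.array([.4981,.2122,0])
p=ctrl.current_tool_pos(); print(p)
ctrl.move_l([p[0],p[1],.3] if p[2]<.3 else p,vel=.2) if p[2]<.3 else None
ctrl.move_l(c+[0,0,.28],vel=.25,ori=R)
ctrl.move_l(c+[0,0,.10],vel=.15)
ctrl.sleep(.2); print(ctrl.current_tool_pos()); print(R.T@(ft(ctrl,20)[0][3:]))
im=ctrl.read_camera("scene");cv2.imwrite("pics/s7.png",im)
cv2.imwrite("pics/s7c.png",cv2.resize(im[180:320,150:370],None,fx=3.5,fy=3.5,interpolation=cv2.INTER_CUBIC));
im=ctrl.read_camera("wrist");cv2.imwrite("pics/w7.png",im);
print(ctrl.current_t())
E
```

```text
[ 0.4674 -0.2528  0.3518]
[0.4984 0.2123 0.1005]
[-0.1051 -0.0043  0.0484]
24.225
```

View pics/s7c.png

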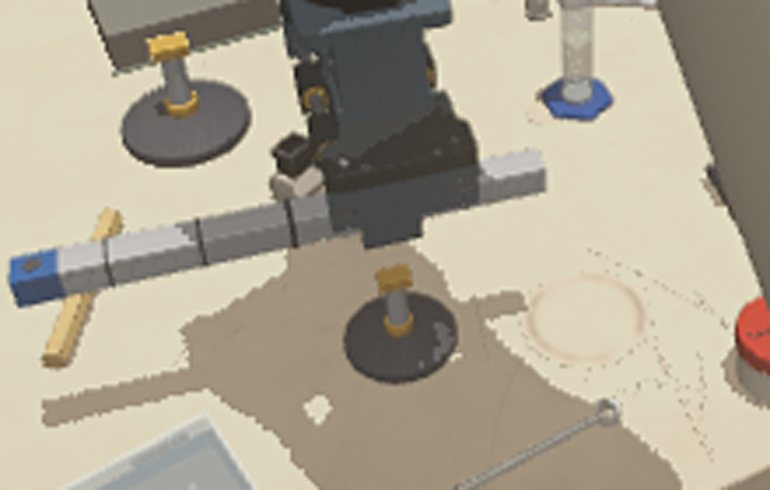

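View pics/w7.png

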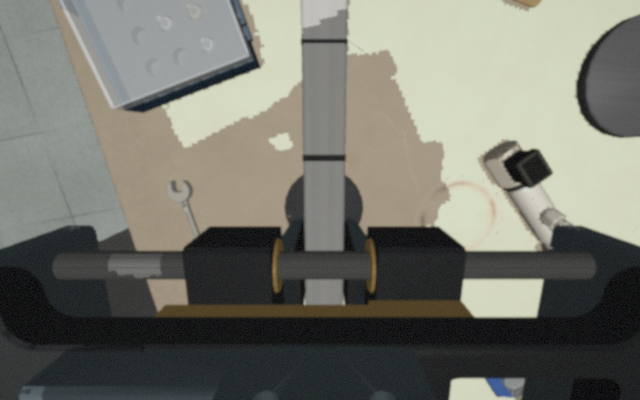

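```bash
python3 - <<'E'
from h import *
from bench import ctrl
c=np.array([.4981,.2122,0])
R=ctrl.current_eef_rot()
print(ctrl.move_l(c+[0,0,.058],vel=.08,contact_N=6))
f=ft(ctrl,10)[0]; print(f)
print(ctrl.move_l(c+[0,0,.047],vel=.02,contact_N=3)); print(ctrl.current_tool_pos()); f=ft(ctrl,25)[0];print(f,R.T@f[3:])
im=ctrl.read_camera("scene")
cv2.imwrite("pics/s8c.png",cv2.resize(im[180:320,150:370],None,fx=3.5,fy=3.5,interpolation=cv2.INTER_CUBIC));
print(ctrl.current_t())
E
```

```text
False
[ 0.1969 -0.2402 -4.2854 -0.0947  0.0559 -0.0021]
True
[0.4983 0.2123 0.0519]
[ 1.4531  0.5032  4.6472  0.0398 -0.2017  0.006 ] [ 0.0749 -0.006  -0.1914]
25.925
```

View pics/s8c.png

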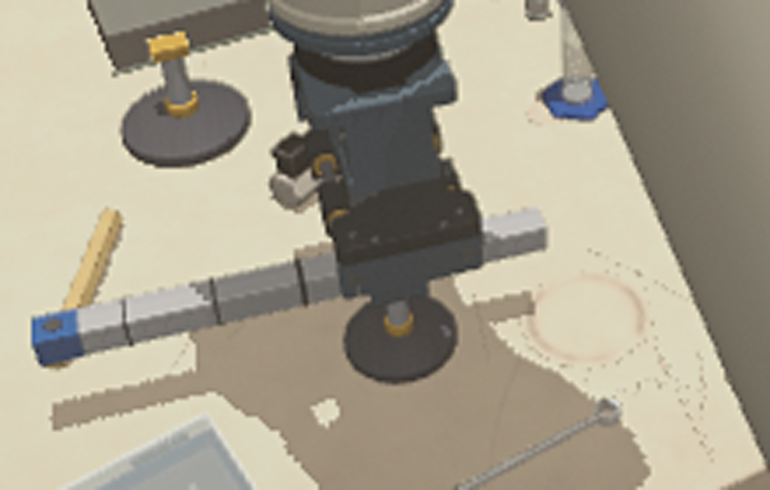

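```bash
python3 - <<'E'
from h import *
from bench import ctrl
p=ctrl.current_tool_pos()
ctrl.move_l(p+[0,0,.0005],vel=.01); ctrl.sleep(.2); R=ctrl.current_eef_rot()
f=ft(ctrl,25)[0];print(ctrl.current_tool_pos(),f,R.T@f[3:])
ctrl.command_gripper(0.27); ctrl.sleep(.4); print(ctrl.current_grip_width(),ft(ctrl,10)[0])
im=ctrl.read_camera("scene")
cv2.imwrite("pics/s9c.png",cv2.resize(im[180:320,150:370],None,fx=3.5,fy=3.5,interpolation=cv2.INTER_CUBIC));
im=ctrl.read_camera("wrist");cv2.imwrite("pics/w9.png",im);print(ctrl.current_t())
E
```

```text
[0.4983 0.2123 0.0523] [-0.1428  0.0145 -4.5222 -0.0934  0.0605  0.006 ] [-0.1026 -0.0059  0.0431]
0.2677645289873431 [-0.2164 -0.1964 -0.076  -0.0893  0.0663 -0.0236]
27.7667
```

View pics/s9c.png

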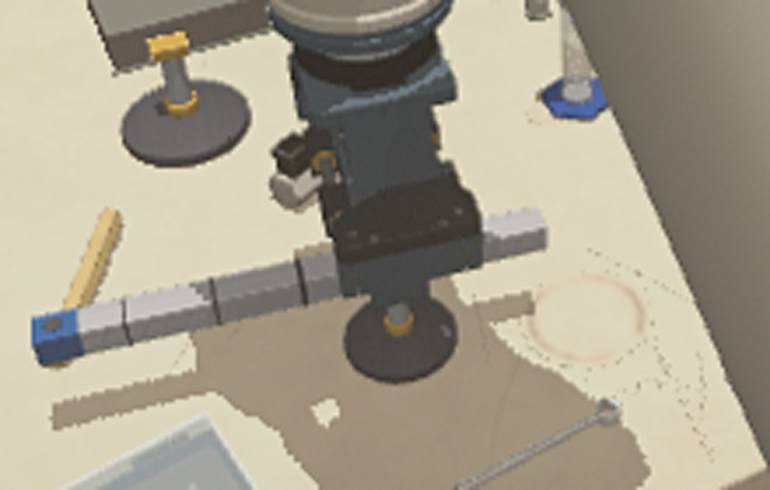

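View pics/w9.png

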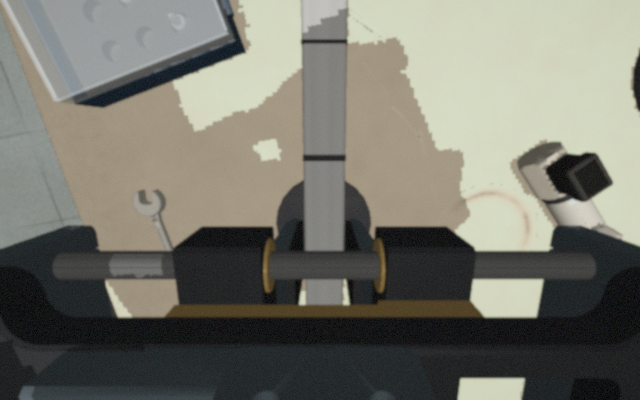

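The gripper force is now about zero and the bar has not moved in the picture: the 50 mm and 100 mm rings are still at rows 157 and 41, so it is balanced. I'll open fully and withdraw straight up.

```bash
python3 - <<'E'
from h import *
from bench import ctrl
ctrl.command_gripper(0.7); ctrl.sleep(.2)
p=ctrl.current_tool_pos(); ctrl.move_l(p+[0,0,.05],vel=.06); ctrl.move_l(p+[0,0,.22],vel=.2)
ctrl.sleep(.3)
for n in ("scene","wrist","top"):
    im=ctrl.read_camera(n);cv2.imwrite(f"pics/{n}10.png",im)
    if n=="scene": cv2.imwrite("pics/s10c.png",cv2.resize(im[180:320,150:370],None,fx=3.5,fy=3.5,interpolation=cv2.INTER_CUBIC))
print(ctrl.current_t(),ft(ctrl,5)[0][:3])
E
```

```text
31.15 [-0.0704 -0.2047  0.0522]
```

View pics/s10c.png

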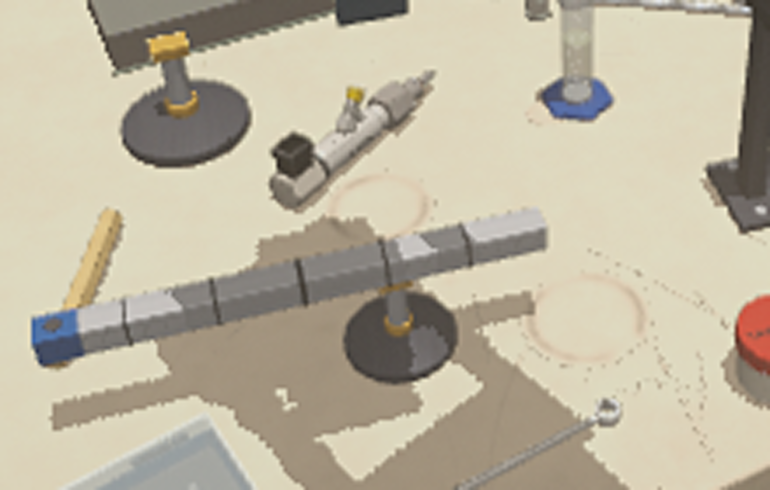

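View pics/scene10.png

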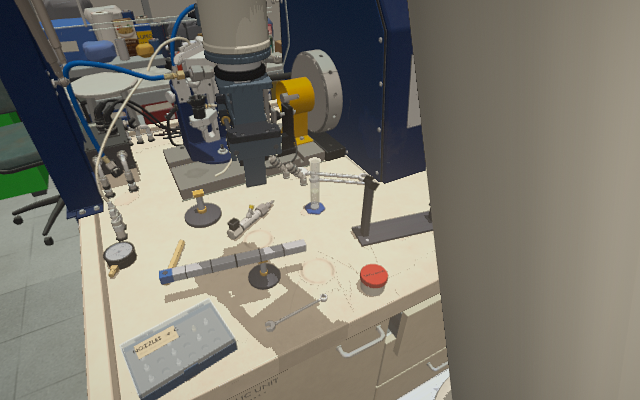

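The bar lies level on the small rest, at scene pixels (160,275) to (305,247), with the cap under it at (263,262). The tub, cylinder and spanner are at their starting pixels, and the arm is clear.

```bash
python3 - <<'E'
from bench import ctrl
import cv2,numpy as np
a=cv2.imread("pics/scene10.png"); b=ctrl.read_camera("scene")
print("bar change since last pic",np.abs(a[235:300,150:310].astype(int)-b[235:300,150:310]).mean())
print(ctrl.sign_off(),ctrl.current_t())
E
```

```text
bar change since last pic 0.46516025641025643
the job is handed in; nothing more can be done
the job is handed in; nothing more can be done
```

The bar lies level on the small brass-topped rest, carried by it alone. I handed the job in shortly after 31 s of the 59 s; the interface gives no verdict.

- **Finding the balance point:** I lifted the bar by its middle, and the wrist torque put the balance point about 53 mm towards the plain end. I set the bar back in the rack, regripped it there and lifted again. The residual offset was about 0.4 mm, with about 1.5 mm of noise.
- **Placing it:** I lowered the bar along the rest's own axis and it touched at the expected height to within 1 mm. That touch briefly pressed on the rest with about 9 N, so I raised the bar 0.5 mm. The readings then showed the gripper still holding the full weight, so the bar was let go from about that height at most. It did not tip or shift when released.
- **Last checks:** After I opened the gripper and withdrew, the tool force was about zero and the bar did not change between two pictures. The cylinder, tub and spanner looked unmoved. I judged that the bar was level by eye from the scene camera and did not measure the angle. No check failed or disagreed.

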